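# Clamp a filter with the sunken knob of a microscope illuminator

### The job

Take the amber filter out of the filter stand, stand it tab up in the illuminator's slot, down on the slot's floor, and let it go. Then turn the clamp knob at the bottom of the round well clockwise until the spring pad holds the filter firmly and upright, about 11 newtons, never squeezing it so hard that the glass could crack (20 newtons). Be gentle with the fingers in the well, let go at the end, and leave the green filter and the other things where they are.

Things in the scene. Friction and masses are not known exactly. Their poses are not given: they have to be found in the camera images.
- unit: Illuminator unit, fixed to the bench, 90 x 185 mm; origin at the bench under its middle, z up. On its -y side a white tower 90 x 90 mm, 80 mm high (middle at y = -50 mm) with a round well in its top; on its +y side a blue block 90 x 90 mm, 60 mm high (middle at y = +45 mm) with a slot in its top. A dark lens tube sticks out 22 mm from the tower's +x face.
- tower: The unit's white tower; origin at the centre of the mouth of the round well in its top, 80 mm above the bench, axes as the unit's. The well is 68 mm in diameter, 32 mm deep, the knob in its middle: 28 mm between the knob's flat sides and the wall, so open the fingers only a little. A finger pressing on the tower with more than 25 N fails the task.
- knob_grip (a point): On the knob's axis at mid-height, 17.5 mm below the well's mouth. The knob is a black bar 28 mm long (x of this point, turns with it) and 12 mm thick (y: pinch across this), a white line on top; its top is 8 mm and its lower edge 30 mm below the well's mouth. Under it, just over the well's floor, lies a 30 mm steel disc whose top is 27.5 mm below the mouth.
- clamp_knob (a joint): Knob angle, rad, growing clockwise seen from above; at 0 the bar lies along the unit's x. Travel -0.2 to 1.7, starts in -0.15 to 0 (open). Steady friction 0.25 N m; stays where left. Drives the pad 12 mm per rad to +y. The pad meets the filter at 0.4 to 1.2 rad, unknown beforehand: feel it. Then clamping grows 60 N per rad and turning torque rises 0.012 N m per newton of clamping.
- pad: Brass clamp pad, 30 x 26 mm, on a 5 N/mm spring, coming out of the slot's wall on the tower's side. Origin at the middle of its face (looking to the unit's +y), 20 mm below the slot's mouth; at knob angle 0 it stands 11 mm on the -y side of the slot's middle. It should end pressing the filter with about 11 N (5 to 17 N is good; over 20 N cracks the glass).
- slot_mouth (a point): Centre of the slot's mouth, 60 mm above the bench, axes as the unit's. Slot 60 mm long (x), 28 mm wide (y), 40 mm deep, 2 mm chamfer. A firm black backstop on its +y side has its face anywhere from y = +4 to +13 mm, not measured. Free room is always y = -11 to +4 mm: lower the filter at y = -3.5 mm. A loose filter may lean; clamping sets it upright against the backstop.
- amber_mid (a point): Centre of the amber filter, half-way up. Dark steel frame 68 mm high, 10 mm thick (y), about 80 g; lower 44 mm are 50 mm long (x) with orange glass, above it a tab 26 mm long, 24 mm high, faced orange: pinch it across its 10 mm. Starts upright in the stand, foot 10 mm above the bench. Down in the unit's slot this point lies 6 mm below the slot's mouth, the tab 4 to 28 mm above it.
- stand: White filter stand fixed to the bench, 85 x 120 mm, 35 mm high; origin at the bench under its middle. Two slots along its x axis at y = -32 and +32 mm, 12 mm wide, 25 mm deep; one holds the amber filter, the other the green one.
- green_mid (a point): Centre of the green filter, same shape as the amber one, in the stand's other slot. Leave it there.
- objective_mid (a point): Middle of a brass microscope objective standing on the bench, 32 mm in diameter, 48 mm high. Leave it.
- oil_mid (a point): Middle of a small amber bottle, 32 mm in diameter, 65 mm high. Leave it.
- specimen_mid (a point): Middle of a red embedded specimen disc, 32 mm in diameter, 22 mm high. Leave it.
Mind the look-alikes: they are no part of the job. Leave any brown, pink or red look-alike of the unit alone.

How it is judged:
By the outcome, as a careful person would: the job done as asked, in the order asked, and still so for the second after the job is handed in, with the robot touching nothing.
It also fails if it takes over 72 s, if anything falls off the work surface, if the arm or the gripper's body presses on something with over 40 N, if the wrist force passes 120 N, or if a joint passes its speed limit or range.

### The arm

A 6-joint arm with a two-finger parallel gripper is mounted at the origin on the work surface. World frame = base frame: x ahead of the robot, y to its left, z up, the work surface at z = 0. Lengths are in m, angles in rad, forces in N, time in s.
With the tool pointing down it reaches from about 0.325 to 1 m from the base axis. Payload 5.1 kg.
Tool frame: the origin (TCP) lies on the mounting face of the last link; the fingertips stand 173 mm ahead of it and the grasp point (between the pads) lies 155 mm ahead of it; z points along the fingers, y is the direction in which the jaws open and shut (so a half turn about z gives the same grasp; the last joint's range is limited). The gripper opens to 85 mm and grips with 20 to 120 N. Pads are 22 mm wide; open, the fingers measure 114 mm over their backs; the gripper's body (76 mm by 85 mm) begins 54 mm behind the grasp point. The pads swing forward as they close: fully open they stand 13 mm farther back than shut.
Start: joints at [1.245, 0.124, 1.65, -0, 1.367, -0.083], TCP at [0.156, 0.631, 0.405] pointing down, gripper open.
Joint ranges: [-2.61, 2.61], [-1.02, 2.33], [0.03, 2.71], [-1.35, 4.49], [0.32, 2.68], [-2.91, 2.91]. Speed limits (rad/s): [2.57, 2.57, 3.14, 3.14, 3.14, 3.14].

### API

Orientations are given as a unit quaternion [w, x, y, z].
In Python, from station import * gives the robot as it stands. Calls block until the motion is done:
- goto(position, orientation): joint-space move of the TCP to a pose.
- move_l(position, rot=None, feed=0.15): straight line of the TCP; rot=None keeps the orientation; feed is the mean speed in m/s.
- goto_joints(angles): joint-space move.
- command_gripper(opening, effort=None): finger opening in m; effort is the grip in N (None keeps the last); returns when the fingers have stopped.
- wait(seconds).
- solve_ik(position, orientation): joint angles nearest the present ones, or None.
- state(): the state.
- get_image(name): name is "side" or "top"; returns the picture (384x512x3 uint8, blue, green, red); there is no depth.
- camera_model(name): a dict with "K" (3x3 intrinsics, pixels), "xyz" and "attitude" of the camera in the world. Camera axes: x right, y down, z forward; pixel columns grow to the right and rows downward; lengths in m; the calibration is good to about 2 mm. A picture is of the moment at which its call begins. camera_model takes no time and is no camera call.
A pose or a line that the arm cannot do raises PlanningError and nothing moves.
- finish_job(): hands the job in, once; it reports no verdict.
The state is a dict: "time_s": time; "qpos": joint angles; "qvel": joint speeds; "joint_torque": joint torques, N m; "tool_pos": TCP position; "tool_rot": TCP orientation; "ft_force": force on the tool from outside, world axes, zero at the start; "ft_torque": the same for the moment, N m; "grip_width": finger opening in m.
Only numpy, scipy, OpenCV 4.12 (cv2) and the standard library are available. Lean on these libraries where they do the work, as an engineer would, in place of code of your own. Each camera call takes 0.05 s, during which the arm holds its last target.

## Working session

There is one attempt and no reset: what is moved stays moved. The work goes in short steps, each a Python script; the robot and the scene stay as the last script left them, time stands still between calls to the robot, and variables do not carry over. Pictures are saved under pics/ and viewed, and the job is handed in when it is done.

```bash
mkdir -p pics; ls; python3 - <<'E'
from station import *
import cv2
for n in("side","top"):
    cv2.imwrite(f"pics/{n}0.png",get_image(n)); print(n,camera_model(n))
s=state();print(s)
E
```

```text
pics
side {'K': array([[429.8455341 ,   0.        , 242.80040302],
       [  0.        , 429.8455341 , 195.78560622],
       [  0.        ,   0.        ,   1.        ]]), 'xyz': array([ 0.20305124, -0.74315842,  0.6451059 ]), 'attitude': array([-0.46259034,  0.86747358, -0.16129335,  0.08651134])}
top {'K': array([[493.96952415,   0.        , 264.57987325],
       [  0.        , 493.96952415, 191.60488887],
       [  0.        ,   0.        ,   1.        ]]), 'xyz': array([0.40230544, 0.01726309, 1.33893454]), 'attitude': array([-0.02490995,  0.7103462 , -0.70297612,  0.02474574])}
{'time_s': 0.1, 'qpos': array([ 1.24542035e+00,  1.24441936e-01,  1.65147300e+00, -8.14789123e-06,
        1.36748573e+00, -8.25724577e-02]), 'qvel': array([ 0.00069308, -0.0021903 , -0.00382747,  0.00011033, -0.0014653 ,
       -0.00076216]), 'joint_torque': array([ 2.71040872e-04, -4.24936152e+01, -3.66652465e+01, -1.58476946e-04,
        4.04301885e-03,  2.27780514e-07]), 'tool_pos': array([0.15622153, 0.63073476, 0.40361241]), 'tool_rot': array([-1.79211572e-04,  1.21102898e-01,  9.92639547e-01, -8.86074464e-04]), 'ft_force': array([-0.01431114, -0.6952195 ,  0.03569642]), 'ft_torque': array([ 0.01394498,  0.02090599, -0.01751279]), 'grip_width': 0.08498963542328493}
```

View pics/side0.png

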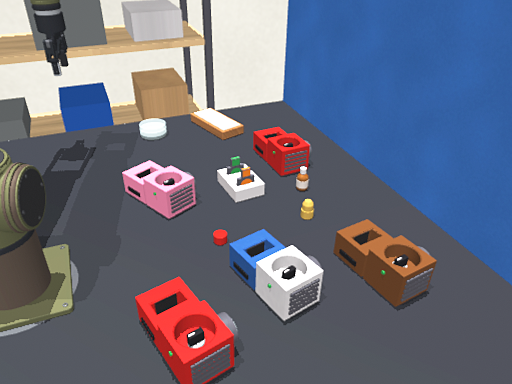

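View pics/top0.png

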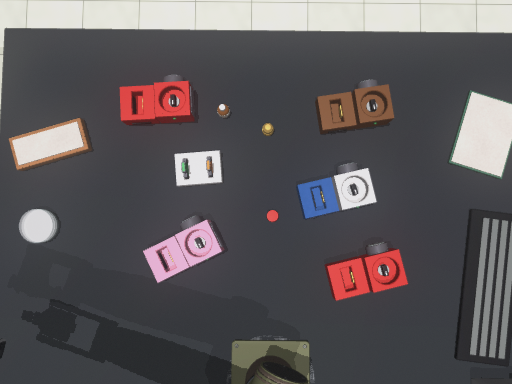

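The only blue-block, white-tower unit is at (337,193) in the top view. The look-alikes are pink (183,251), red (155,102), red (367,274) and brown (355,108). The white stand is at (198,168), with green at its left slot (184,168) and amber at its right (209,166). Next I'll enlarge both.

```bash
python3 - <<'E'
import cv2
t=cv2.imread("pics/top0.png");s=cv2.imread("pics/side0.png")
def c(im,x0,y0,x1,y1,k,n): cv2.imwrite(n,cv2.resize(im[y0:y1,x0:x1],None,fx=k,fy=k,interpolation=cv2.INTER_CUBIC))
c(t,290,155,385,225,8,"pics/t_unit.png")
c(t,165,145,230,190,12,"pics/t_stand.png")
c(s,220,225,330,325,6,"pics/s_unit.png")
c(s,210,150,275,205,10,"pics/s_stand.png")
E
```

```text
(no output)
```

View pics/t_unit.png

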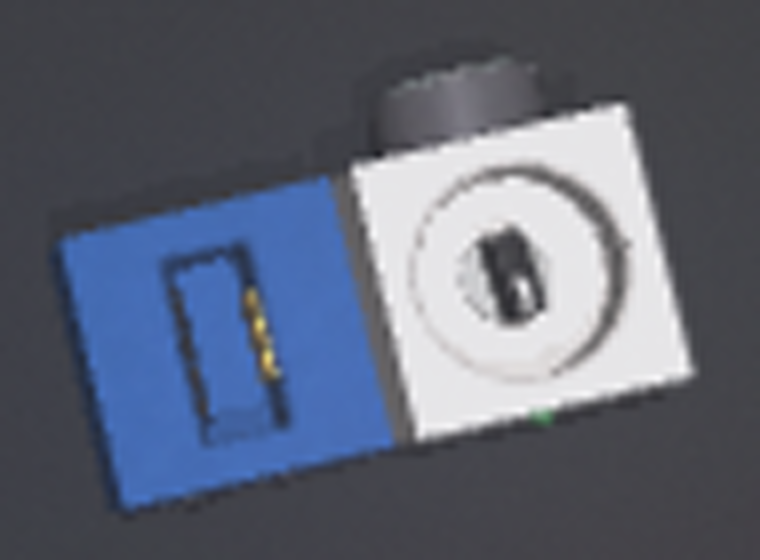

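View pics/t_stand.png

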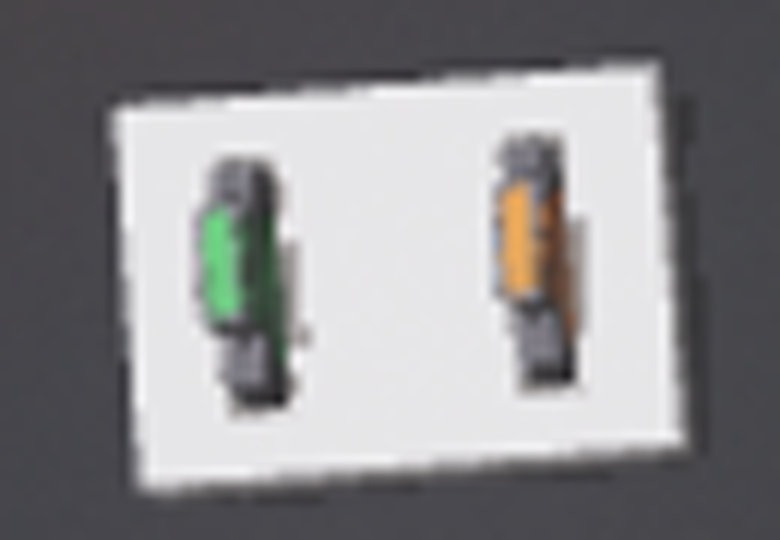

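View pics/s_unit.png

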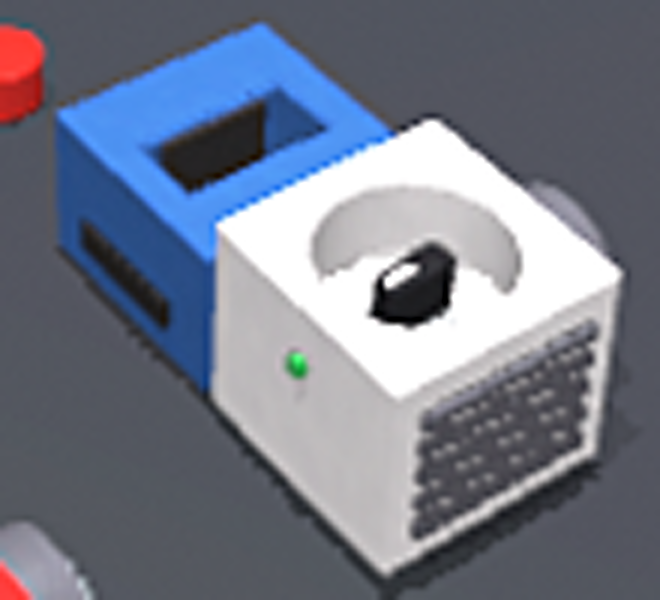

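View pics/s_stand.png

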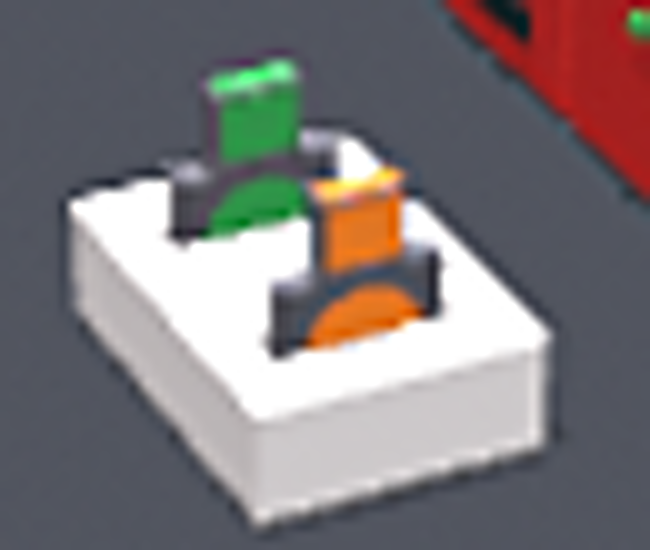

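```bash
cat > h.py <<'E'
from station import *
import numpy as np, cv2
from scipy.spatial.transform import Rotation as R
from scipy.optimize import least_squares
def RQ(q): return R.from_quat([q[1],q[2],q[3],q[0]])
def proj(n,P):
    c=camera_model(n); p=RQ(c["attitude"]).inv().apply(np.atleast_2d(P)-c["xyz"])
    p=p@c["K"].T; return p[:,:2]/p[:,2:]
def ray(n,uv,z):
    c=camera_model(n); d=RQ(c["attitude"]).apply(np.linalg.inv(c["K"])@[uv[0],uv[1],1]); return c["xyz"]+d*(z-c["xyz"][2])/d[2]
def full(x0,y0,k,uv): return (np.array(uv,float)+.5)/k-.5+[x0,y0]
def world(p,L):
    L=np.atleast_2d(L); c,s=np.cos(p[2]),np.sin(p[2])
    return np.c_[p[0]+c*L[:,0]-s*L[:,1],p[1]+s*L[:,0]+c*L[:,1],L[:,2]]
def fit(obs,g):
    f=lambda p:np.concatenate([(proj(n,world(p,L))-uv).ravel() for n,L,uv in obs])
    r=least_squares(f,g); return r.x,r.fun
def down(psi):  # tool z down, tool y (jaw) along world direction angle psi
    y=np.array([np.cos(psi),np.sin(psi),0]);z=np.array([0,0,-1.]);x=np.cross(y,z)
    q=R.from_matrix(np.c_[x,y,z]).as_quat(); return [q[3],q[0],q[1],q[2]]
E
python3 - <<'E'
from h import *
m=1e-3
LU=np.array([[45,-5,80],[45,-95,80],[-45,-95,80],[-45,-5,80],[45,90,60],[-45,90,60]])*m
ut=full(290,155,8,[(350,168),(628,103),(693,375),(415,440),(60,240),(122,508)])
us=full(220,225,6,[(433,118),(622,272),(400,400),(217,227),(262,22),(58,112)])
LS=np.array([[42.5,60,35],[42.5,-60,35],[-42.5,-60,35],[-42.5,60,35]])*m
st=full(165,145,12,[(115,105),(660,65),(688,450),(138,490)])
ss=full(210,150,10,[(345,138),(552,340),(258,420),(68,205)])
for nm,L,t,s,g in(("unit",LU,ut,us,[.4,-.1,.2]),("stand",LS,st,ss,[.45,.2,.1])):
    for o in([("top",L,t)],[("side",L,s)],[("top",L,t),("side",L,s)]):
        p,r=fit(o,g);print(nm,[a[0] for a in o],p.round(4),r.round(1))
print("amber top",ray("top",full(165,145,12,(522,240)),.078),"side",ray("side",full(210,150,10,(357,187)),.078))
E
```

```text
unit ['top'] [ 0.4895 -0.1638  0.2377] [ 0.2 -0.2 -0.4  0.1 -0.1  0.2  0.4  0.  -0.2 -0.2  0.1  0.1]
unit ['side'] [ 0.4908 -0.1638  0.2415] [ 0.2  0.3 -0.1  0.3 -0.1 -0.7  0.3 -0.4 -0.   0.2 -0.3  0.4]
unit ['top', 'side'] [ 0.4903 -0.1639  0.2401] [ 0.2 -0.5 -0.4 -0.3 -0.  -0.2  0.5 -0.3 -0.1 -0.4  0.2 -0.1  0.   0.5
 -0.3  0.5 -0.4 -0.6  0.1 -0.3 -0.2  0.3 -0.5  0.5]
stand ['top'] [0.556  0.1958 0.0845] [ 0.2  0.2 -0.2  0.2 -0.3 -0.2  0.3 -0.2]
stand ['side'] [0.5572 0.1952 0.0981] [-0.1  0.2 -0.5 -0.1  0.2 -0.2  0.4  0.2]
stand ['top', 'side'] [0.5566 0.1955 0.0902] [ 0.3  0.1 -0.2 -0.2 -0.2 -0.5  0.5 -0.3 -0.2  0.2 -0.8  0.  -0.3 -0.3
  0.3  0.1]
amber top [0.55918784 0.16397461 0.078     ] side [0.56033942 0.16394787 0.078     ]
```

```bash
cat >> h.py <<'E'
U=np.array([.4901,-.1639,.239]); S=np.array([.5565,.1955,.0885])
AM=np.array([.5596,.1638])
E
python3 - <<'E'
from h import *
for sg in(1,-1):
    for nm,p,psi in(("amb",[*AM,.30],S[2]+sg*np.pi/2),("slot",[*world(U,[0,.0415,0])[0][:2],.24],U[2]+sg*np.pi/2),("k0",[*world(U,[0,-.05,0])[0][:2],.228],U[2]+sg*np.pi/2+.1),("k1",[*world(U,[0,-.05,0])[0][:2],.228],U[2]+sg*np.pi/2-1.5)):
        print(sg,nm,np.round(p,4),np.round(solve_ik(p,down(psi)),3))
E
```

```text
1 amb [0.5596 0.1638 0.3   ] [ 0.193  0.066  1.895 -0.     1.18  -1.467]
1 slot [ 0.4803 -0.1236  0.24  ] [-0.36  -0.052  2.126 -0.     1.067 -2.17 ]
1 k0 [ 0.5019 -0.2125  0.228 ] [-0.499  0.074  2.023 -0.     1.045 -2.409]
1 k1 [ 0.5019 -0.2125  0.228 ] [-0.499  0.074  2.023 -0.     1.045 -0.809]
-1 amb [0.5596 0.1638 0.3   ] [ 0.193  0.066  1.895 -0.     1.18   1.675]
-1 slot [ 0.4803 -0.1236  0.24  ] [-0.36  -0.052  2.126 -0.     1.067  0.972]
-1 k0 [ 0.5019 -0.2125  0.228 ] [-0.499  0.074  2.023 -0.     1.045  0.733]
-1 k1 [ 0.5019 -0.2125  0.228 ] [-0.499  0.074  2.023 -0.     1.045  2.333]
```

```bash
python3 - <<'E'
from h import *
d=down(S[2]+np.pi/2)
goto([*AM,.31],d); print(state()["time_s"])
command_gripper(.032,30)
move_l([*AM,.25],feed=.15)
s=state();print(s["time_s"],s["tool_pos"],s["grip_width"],s["ft_force"])
cv2.imwrite("pics/s1.png",cv2.resize(get_image("side")[120:220,190:310],None,fx=6,fy=6,interpolation=cv2.INTER_CUBIC))
E
```

```text
2.3333
3.4417 [0.55975024 0.16381844 0.25008072] 0.03203358156181077 [-0.1685975  -0.14274824  0.64945464]
```

View pics/s1.png

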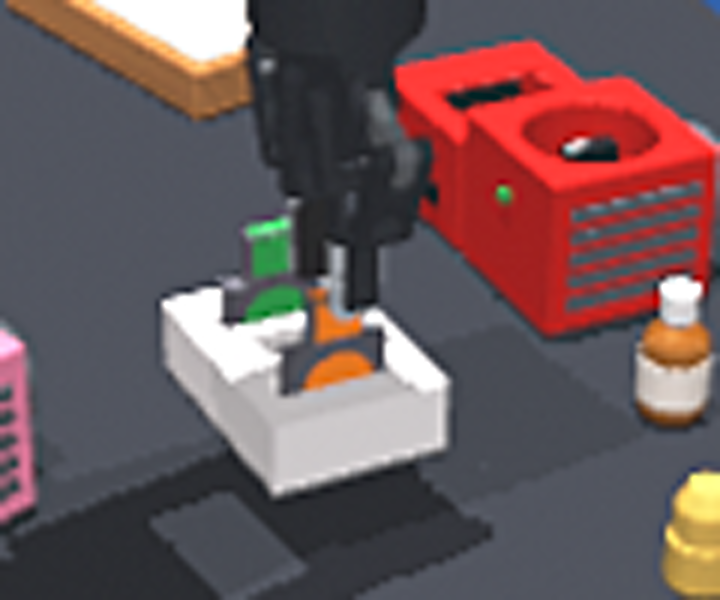

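The open fingers straddle the amber tab (around crop pixel 325,290). Next I lower, grip and lift.

```bash
python3 - <<'E'
from h import *
move_l([*AM,.227],feed=.1)
command_gripper(.004,35)
s=state();print(s["time_s"],s["tool_pos"],s["grip_width"],s["ft_force"])
move_l([*AM,.24],feed=.04);s=state();print(s["ft_force"])
move_l([*AM,.31],feed=.12)
s=state();print(s["time_s"],s["tool_pos"],s["grip_width"],s["ft_force"])
goto([*world(U,[0,.0415,0])[0][:2],.31],down(U[2]+np.pi/2))
wait(.2)
s=state();print(s["time_s"],s["tool_pos"],s["grip_width"],s["ft_force"])
for n in("side","top"): cv2.imwrite(f"pics/{n}2.png",get_image(n))
g=proj("side",s["tool_pos"]-[0,0,.19])[0];print(g,proj("top",s["tool_pos"]-[0,0,.19]))
im=cv2.imread("pics/side2.png");x,y=int(g[0])-55,int(g[1])-55
print(x,y)
cv2.imwrite("pics/s2.png",cv2.resize(im[y:y+140,x:x+130],None,fx=4.2,fy=4.2,interpolation=cv2.INTER_CUBIC))
E
```

```text
4.1917 [0.55987671 0.16399147 0.22774545] 0.00935009853485998 [-0.55361445  1.53351953  0.71105134]
[0.82947052 1.65843334 0.07425712]
5.4 [0.55925571 0.1636259  0.30921739] 0.008947280027067217 [ 0.32557661 -0.78123547 -1.46312483]
6.7417 [ 0.48069631 -0.12277081  0.30996769] 0.008745802353403852 [ 0.32680481 -0.12855365 -1.15780866]
[260.5350262  224.92702875] [[321.47603787 195.16883004]]
205 169
```

View pics/s2.png

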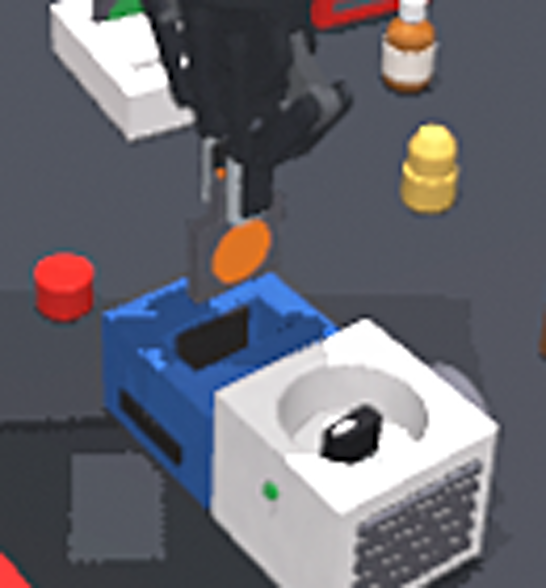

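View pics/top2.png

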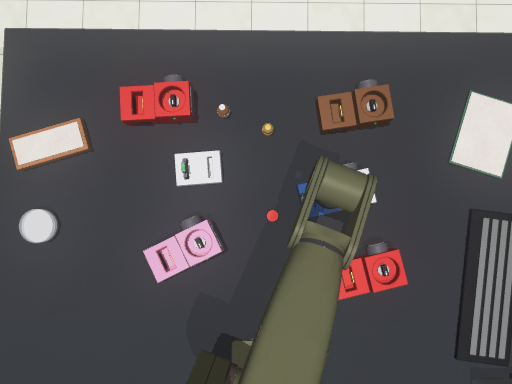

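The filter is held upright, with its foot near crop pixel (200,295) just above the slot. Now I lower it in steps, watching the forces.

```bash
python3 - <<'E'
from h import *
xy=world(U,[0,.0415,0])[0][:2]
b=state()["ft_force"]
u=U[2]
for z in(.282,.274,.266,.258,.250,.244,.241,.239,.237,.2355,.234):
    move_l([*xy,z],feed=.05); wait(.08)
    s=state();f=R.from_euler('z',-u).apply(s["ft_force"]-b);t=s["tool_pos"]
    print(z,round(s["time_s"],2),t.round(4),f.round(2))
    if f[2]>4 or np.hypot(f[0],f[1])>8: break
im=get_image("side");cv2.imwrite("pics/s3.png",cv2.resize(im[169:309,205:335],None,fx=4.2,fy=4.2,interpolation=cv2.INTER_CUBIC))
E
```

```text
0.282 7.63 [ 0.4804 -0.1237  0.2824] [ 0.59 -0.63 -0.11]
0.274 8.03 [ 0.4802 -0.1236  0.2738] [-0.6   0.33  0.04]
0.266 8.42 [ 0.4803 -0.1236  0.2658] [-0.41  0.13 -0.71]
0.258 8.81 [ 0.4802 -0.1235  0.2578] [-0.4   0.06  0.17]
0.25 9.2 [ 0.4802 -0.1236  0.2498] [-0.84 -0.39 -0.24]
0.244 9.55 [ 0.4802 -0.1236  0.2438] [-0.07  0.54 -0.12]
0.241 9.88 [ 0.4803 -0.1236  0.2409] [-0.41  0.52  0.43]
0.239 10.22 [ 0.4803 -0.1236  0.239 ] [-0.43 -0.47 -1.38]
0.237 10.55 [ 0.4806 -0.1237  0.2377] [-0.57  1.15  5.25]
```

View pics/s3.png

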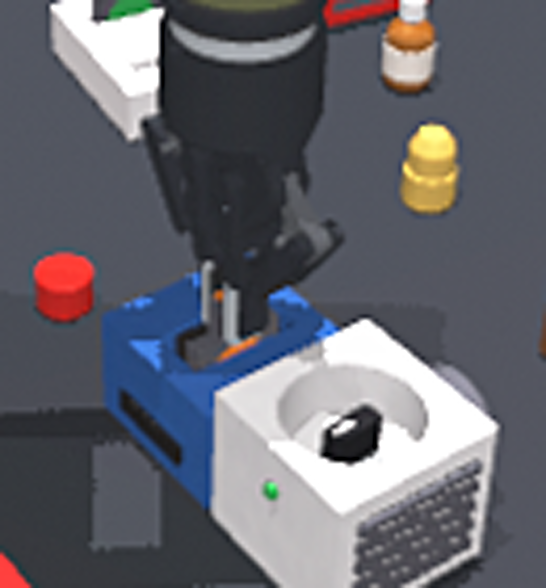

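Contact with the floor came at TCP z = 0.2377, against 0.237 expected. Releasing and retracting.

```bash
python3 - <<'E'
from h import *
xy=world(U,[0,.0415,0])[0][:2]
command_gripper(.028,35)
move_l([*xy,.30],feed=.12)
k=world(U,[0,-.05,0])[0][:2]
goto([*k,.33],down(U[2]+np.pi/2+.08))
command_gripper(.024,80)
s=state();print(s["time_s"],s["tool_pos"],s["grip_width"],s["ft_force"],s["ft_torque"])
im=get_image("side");cv2.imwrite("pics/s4.png",cv2.resize(im[169:329,205:335],None,fx=3.7,fy=3.7,interpolation=cv2.INTER_CUBIC))
E
```

```text
12.2917 [ 0.50153496 -0.21146981  0.32874901] 0.023737253544204782 [0.50768711 0.79448395 0.44808125] [-0.08206492 -0.01424715 -0.05327364]
```

View pics/s4.png

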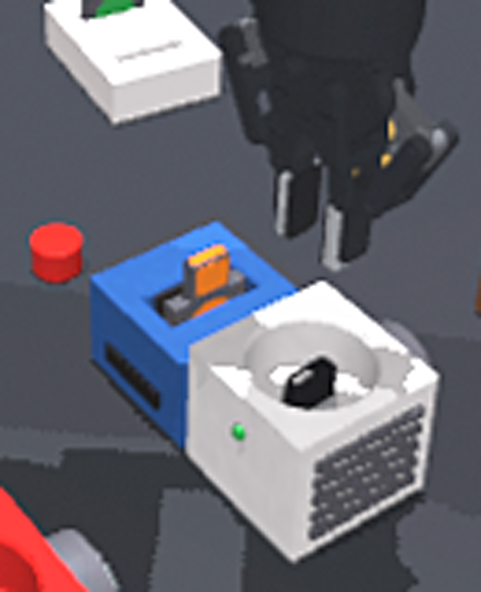

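The filter stands in the slot with its tab up (about crop pixel 210,270), and the green filter is undisturbed. Now down into the well.

```bash
python3 - <<'E'
from h import *
k=world(U,[0,-.05,0])[0][:2]
d=down(U[2]+np.pi/2+.05)
move_l([*k,.275],d,feed=.12);wait(.1)
b=state()["ft_force"];bt=state()["ft_torque"]
for z in(.26,.25,.24,.234,.2295):
    move_l([*k,z],feed=.06);wait(.05)
    s=state();f=s["ft_force"]-b;print(z,round(s["time_s"],2),s["tool_pos"].round(4),f.round(2))
    if np.linalg.norm(f)>6: break
else:
    im=get_image("side");cv2.imwrite("pics/s5.png",cv2.resize(im[210:320,245:335],None,fx=5,fy=5,interpolation=cv2.INTER_CUBIC))
    command_gripper(.004,40);wait(.2)
    s=state();print(s["time_s"],s["grip_width"],s["tool_pos"],(s["ft_force"]-b).round(2),(s["ft_torque"]-bt).round(3),s["qpos"])
E
```

```text
0.26 13.5 [ 0.5019 -0.2125  0.2597] [-0.26  0.13  1.02]
0.25 13.87 [ 0.5018 -0.2124  0.2496] [-0.16  1.29 -0.04]
0.24 14.23 [ 0.5018 -0.2124  0.2396] [0.21 0.73 0.49]
0.234 14.53 [ 0.5018 -0.2124  0.2337] [-0.28  0.55  0.11]
0.2295 14.83 [ 0.5019 -0.2124  0.2293] [-0.52  0.62 -0.83]
15.3417 0.010957608610709867 [ 0.501936   -0.21223064  0.22972732] [-2.7   4.78  4.69] [0.7   0.327 0.228] [-4.98621618e-01  7.12065023e-02  2.02192736e+00  4.92133875e-04
  1.04910329e+00 -2.35884070e+00]
```

View pics/s5.png

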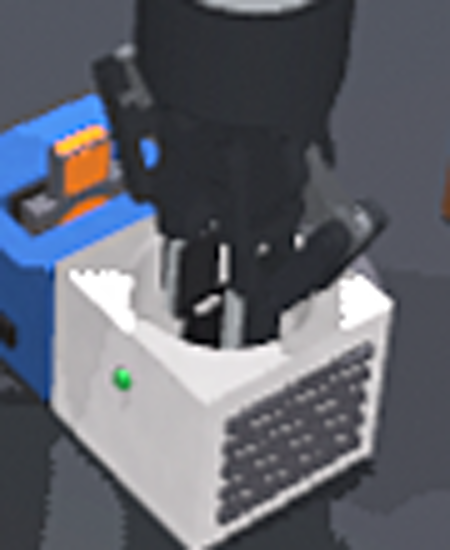

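```bash
python3 - <<'E'
from h import *
import json
command_gripper(.004,60);wait(.1)
s=state();print(s["time_s"],s["ft_torque"].round(3),s["ft_force"].round(2),s["qpos"][5])
q=np.array(s["qpos"]);q[3]=0
q=np.array(solve_ik([*world(U,[0,-.05,0])[0][:2],.2295],down(U[2]+np.pi/2+.05))); print(q.round(4))
L=[]
for i in range(1,9):
    q[5]+=.05; goto_joints(q); 
    s=state();a=s["ft_torque"][2];wait(.05);s=state()
    L.append((q[5],s["qpos"][5],a,s["ft_torque"][2]))
    print(round(s["time_s"],2),np.round(L[-1],4),s["ft_force"].round(1),s["ft_torque"].round(2),s["joint_torque"][5].round(3))
E
```

```text
15.6583 [0.729 0.415 0.172] [-2.41  4.99  5.61] -2.358878865781349
[-0.4989  0.0716  2.0219 -0.      1.048  -2.3587]
15.96 [-2.3087e+00 -2.3084e+00  5.0600e-02 -1.9000e-03] [-2.5  5.2  5.4] [ 0.69  0.43 -0.  ] 0.005
16.26 [-2.2587 -2.2584 -0.0108 -0.0618] [-2.6  4.1  4.5] [ 0.74  0.42 -0.06] 0.001
16.56 [-2.2087 -2.2084 -0.0143 -0.0251] [-2.3  4.3  5.3] [ 0.77  0.39 -0.03] 0.001
16.86 [-2.1587 -2.1584  0.0219 -0.0078] [-2.1  4.3  4.6] [ 0.82  0.46 -0.01] 0.001
17.16 [-2.1087e+00 -2.1084e+00 -1.6000e-03  1.0390e-01] [-2.9  4.8  5.4] [0.82 0.38 0.1 ] 0.009
17.46 [-2.0587 -2.0584 -0.0041  0.015 ] [-1.7  4.5  5.3] [0.83 0.42 0.01] 0.008
17.76 [-2.0087 -2.0084  0.0707  0.01  ] [-2.4  5.   5.2] [0.76 0.39 0.01] 0.007
18.06 [-1.9587 -1.9584 -0.0431  0.0194] [-2.3  4.6  6. ] [0.84 0.47 0.02] 0.007
```

The torque stays near 0 instead of the 0.25 N m friction, so I need a look.

```bash
python3 - <<'E'
from h import *
s=state();print(s["grip_width"],s["ft_torque"])
im=get_image("side");cv2.imwrite("pics/s6.png",cv2.resize(im[230:320,245:335],None,fx=6.5,fy=6.5,interpolation=cv2.INTER_CUBIC))
E
```

```text
0.010546918986292012 [0.8436235  0.47440403 0.01944238]
```

View pics/s6.png

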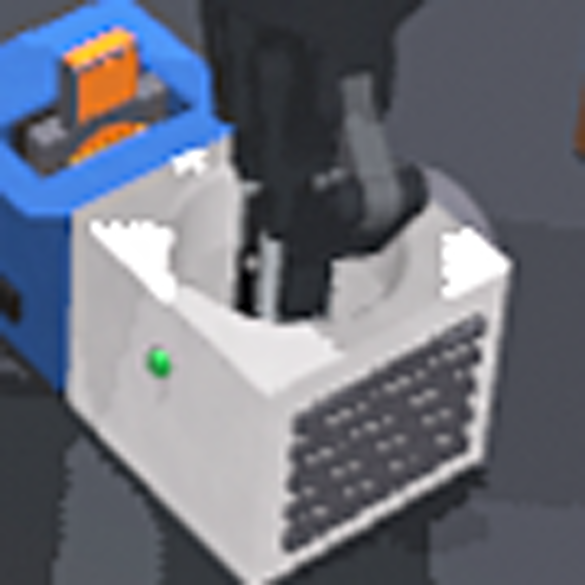

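The grip width hasn't changed and the fingers have turned, so the knob is following. The torque simply relaxes to zero at rest, so I need readings while it moves.

```bash
cat >> h.py <<'E'
import threading,time
def turn(q,dq):
    q=np.array(q);q[5]+=dq;L=[]
    th=threading.Thread(target=goto_joints,args=(q,));th.start()
    while th.is_alive():
        s=state();L.append((s["time_s"],s["qpos"][5],s["qvel"][5],s["ft_torque"][2],s["joint_torque"][5]))
        time.sleep(.002)
    th.join();return q,np.array(L)
E
python3 - <<'E'
from h import *
np.set_printoptions(suppress=True,precision=4)
q=np.array([-0.4989,0.0716,2.0219,0,1.048,-1.9587])
q,L=turn(q,.04);print(len(L));print(L[:40])
print(state()["time_s"],state()["ft_torque"])
E
```

```text
1
[[18.3583 -1.9184 -0.0027  0.0481  0.0647]]
18.3583 [0.8212 0.4546 0.0481]
```

```bash
python3 - <<'E'
from h import *
np.set_printoptions(suppress=True,precision=4)
q=np.array([-0.4989,0.0716,2.0219,0,1.048,-1.9187])
for d in(.004,.004,.008,.008,.02):
    q[5]+=d;goto_joints(q);s=state();print(round(s["time_s"],3),q[5],s["qpos"][5],s["qvel"][5],s["ft_torque"][2].round(3),s["joint_torque"][5].round(4),s["joint_torque"].round(2))
E
```

```text
18.608 -1.9147 -1.9148232238785086 0.0013913518069045953 0.202 0.1828 [ -2.27 -32.52 -31.56  -0.67  -1.29   0.18]
18.858 -1.9107 -1.9108437259215776 -0.0006124659619630756 0.169 0.199 [ -2.28 -32.52 -31.56  -0.67  -1.29   0.2 ]
19.108 -1.9027 -1.9028066577985132 0.00029859854163881503 0.22 0.1871 [ -2.27 -32.52 -31.56  -0.68  -1.29   0.19]
19.358 -1.8947 -1.8948305393821248 0.0006745210080749152 0.209 0.1862 [ -2.28 -32.52 -31.57  -0.68  -1.29   0.19]
19.608 -1.8747 -1.8747175125292401 -0.00031533569652315456 0.104 0.1426 [ -2.23 -32.51 -31.57  -0.7   -1.3    0.14]
```

Small steps keep the torque: a baseline of about 0.187 N m at joint 6. I'll advance in pairs of a coarse 0.024 step and a 0.008 probe, and look for the kink.

```bash
python3 - <<'E'
from h import *
q=np.array([-0.4989,0.0716,2.0219,0,1.048,-1.8747])
L=[]
while q[5]<-1.0:
    q[5]+=.024;goto_joints(q);q[5]+=.008;goto_joints(q);s=state()
    L.append((q[5],s["joint_torque"][5],s["ft_torque"][2]))
    print(round(s["time_s"],2),np.round(L[-1],4),s["grip_width"].round(5),s["ft_force"].round(1))
    if L[-1][1]>.187+.05: break
E
```

```text
Traceback (most recent call last):
AttributeError: 'float' object has no attribute 'round'
```

```bash
python3 - <<'E'
from h import *
s=state();print(s["qpos"][5],s["joint_torque"][5])
q=np.array([-0.4989,0.0716,2.0219,0,1.048,-1.8427])
L=[]
while q[5]<-1.0:
    q[5]+=.024;goto_joints(q);q[5]+=.008;goto_joints(q);s=state()
    L.append((q[5],s["joint_torque"][5],s["ft_torque"][2]))
    print(round(s["time_s"],2),np.round(L[-1],4),round(s["grip_width"],5),s["ft_force"].round(1))
    if L[-1][1]>.187+.05: break
E
```

```text
-1.8428274693613713 0.1828295085579157
20.61 [-1.8107  0.1833  0.1828] 0.01067 [-3.1  5.8  6.2]
21.11 [-1.7787  0.1836  0.2056] 0.01017 [-2.5  6.3  5.9]
21.61 [-1.7467  0.1835  0.1816] 0.01053 [-1.9  5.1  4.9]
22.11 [-1.7147  0.1833  0.1635] 0.01067 [-1.7  5.2  5.6]
22.61 [-1.6827  0.1831  0.1099] 0.01067 [-2.8  5.6  5.6]
23.11 [-1.6507  0.1831  0.1995] 0.01027 [-1.5  6.   6.5]
23.61 [-1.6187  0.183   0.1324] 0.01003 [-2.5  5.5  5.9]
24.11 [-1.5867  0.183   0.1777] 0.01024 [-2.9  4.7  5.6]
24.61 [-1.5547  0.1829  0.2068] 0.01044 [-2.9  5.5  5.5]
25.11 [-1.5227  0.1828  0.1746] 0.01059 [-3.1  5.4  5.2]
25.61 [-1.4907  0.1828  0.1924] 0.01042 [-1.5  5.3  6.3]
26.11 [-1.4587  0.1827  0.271 ] 0.01063 [-3.   5.9  5.7]
26.61 [-1.4267  0.1827  0.212 ] 0.01069 [-2.2  6.   5.6]
27.11 [-1.3947  0.1826  0.144 ] 0.01021 [-2.9  6.8  6. ]
27.61 [-1.3627  0.1826  0.1513] 0.01004 [-1.9  6.5  6. ]
28.11 [-1.3307  0.1839  0.1697] 0.01077 [-2.3  5.9  4.7]
28.61 [-1.2987  0.2059  0.199 ] 0.01054 [-2.2  5.6  5.5]
29.11 [-1.2667  0.2282  0.1416] 0.0102 [-2.5  5.7  5.4]
29.61 [-1.2347  0.2506  0.2553] 0.01042 [-1.4  6.1  5.2]
```

There is a sharp kink at q6 ≈ -1.332. The slope of 0.70 N m/rad matches the expected 0.72, and the clamp is at about 5.7 N now. I'll continue to +0.183 rad past contact (11 N).

```bash
python3 - <<'E'
from h import *
q=np.array([-0.4989,0.0716,2.0219,0,1.048,-1.2347])
for d in(.024,.008,.024,.008,.014,.008):
    q[5]+=d;goto_joints(q);s=state()
    j=s["joint_torque"][5];print(round(s["time_s"],2),q[5].round(4),s["qpos"][5],round(j,4),"F~",round((j-.1826)/.012,1),round(60*(q[5]+1.332),1),round(s["grip_width"],5))
im=get_image("side");cv2.imwrite("pics/s7.png",cv2.resize(im[200:320,215:335],None,fx=4.8,fy=4.8,interpolation=cv2.INTER_CUBIC))
E
```

```text
29.86 -1.2107 -1.2108382206668264 0.2127 F~ 2.5 7.3 0.01027
30.11 -1.2027 -1.203052301752787 0.2729 F~ 7.5 7.8 0.0103
30.36 -1.1787 -1.1789574235365532 0.2359 F~ 4.4 9.2 0.01036
30.61 -1.1707 -1.171126992619473 0.2953 F~ 9.4 9.7 0.01028
30.86 -1.1567 -1.1570911160437056 0.2866 F~ 8.7 10.5 0.01015
31.11 -1.1487 -1.1491674273506323 0.3116 F~ 10.8 11.0 0.01024
```

View pics/s7.png

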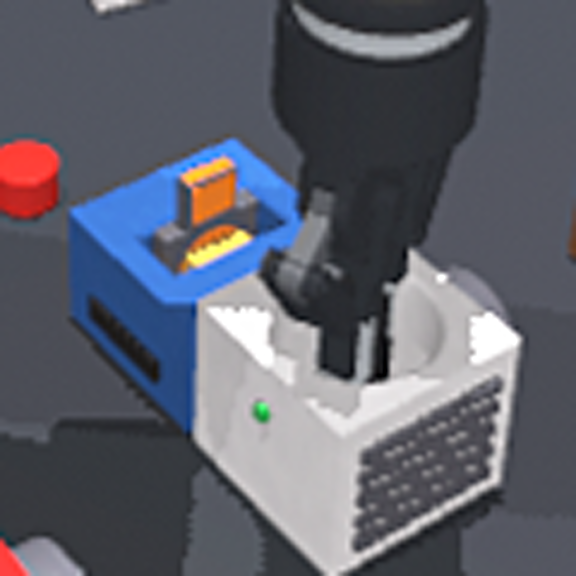

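Both torque and angle say about 11 N, and the brass pad is pressing on the upright filter. Now I let go, lift out and check.

```bash
python3 - <<'E'
from h import *
p=world(U,[0,-.05,0])[0][:2]
command_gripper(.024)
s=state();print(s["ft_force"].round(1),s["ft_torque"].round(2),s["grip_width"])
move_l([*p,.30],feed=.08);move_l([*p,.40],feed=.2)
goto_joints([1.245, 0.124, 1.65, 0, 1.367, -0.083])
s=state();print(s["time_s"],s["ft_force"].round(1))
t=get_image("top");d=get_image("side");cv2.imwrite("pics/top8.png",t);cv2.imwrite("pics/side8.png",d)
cv2.imwrite("pics/t8.png",cv2.resize(t[155:225,290:385],None,fx=8,fy=8,interpolation=cv2.INTER_CUBIC))
cv2.imwrite("pics/s8.png",cv2.resize(d[225:325,220:330],None,fx=6,fy=6,interpolation=cv2.INTER_CUBIC))
E
```

```text
[ 0.9  0.4 -0.4] [ 0.01 -0.03 -0.  ] 0.02391970850847916
36.3167 [ 0.6  0.3 -0.4]
```

View pics/t8.png

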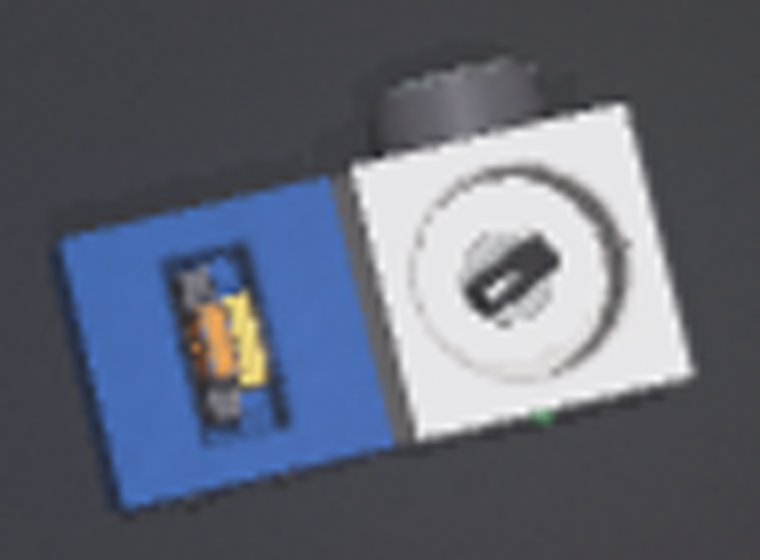

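View pics/s8.png

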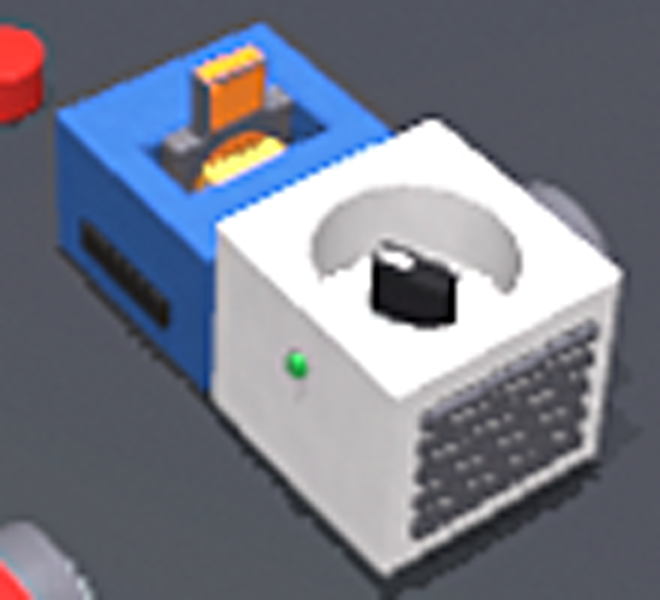

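View pics/side8.png

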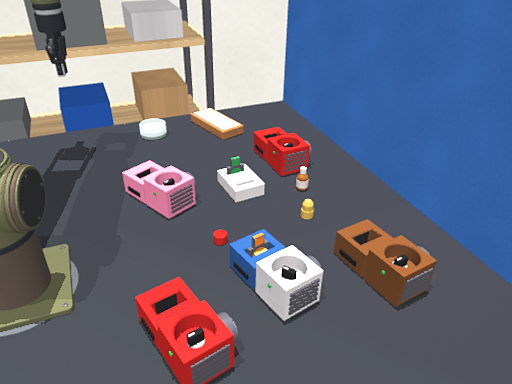

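All is well. The filter stands tab up with its left edge vertical near crop pixel (200,100), and the brass pad presses on it at (245,160). The knob bar is at about 1.17 rad against 1.16 predicted, and everything else is where it was.

```bash
python3 - <<'E'
from station import *
finish_job();print(state()["time_s"])
E
```

```text
the job is handed in; nothing more can be done
the job is handed in; nothing more can be done
```

The amber filter stands tab up on the floor of the illuminator's slot, clamped at about 11 N. I handed the job in at about 36 s of the 72 s allowed.

- **Placing:** I felt the slot's floor at TCP height 0.2377 m, against 0.237 m expected, with about 5 N on the wrist, and then let go.
- **Clamping:** turning the knob clockwise, the torque began to rise clearly about 1.03 rad of wrist turn after I started. I stopped 0.183 rad past that point. The torque reading gives 10.8 N and the angle gives 11.0 N. The torque rose at 0.70 N m per rad, close to the 0.72 expected.
- **Last pictures:** the filter is upright with the brass pad against it. The knob reads about 1.17 rad, against 1.16 predicted. The green filter, objective, bottle, specimen disc and the look-alike units look unmoved.
- **Checks that disagreed:** the first torque readings, taken after 0.05 rad steps, showed about 0 instead of the 0.25 N m friction, because the torque relaxes at rest. With smaller steps the steady reading was 0.183 N m, still below the stated friction, so I judged the clamping by the rise above it.
- **Forces in the well:** while gripping the knob, the wrist carried about 5–7 N sideways and 5–6 N upward. This dropped to about zero once I opened the fingers.

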